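# Shut the classroom photo box and hold its lens collar home

### The arm

A 6-joint arm with a two-finger parallel gripper is mounted at the origin on the work surface. World frame = base frame: x ahead of the robot, y to its left, z up, the work surface at z = 0. Lengths are in m, angles in rad, forces in N, time in s.
With the tool pointing down it reaches from about 0.25 to 0.775 m from the base axis. Payload 4 kg.
Tool frame: the origin (TCP) lies between the finger pads; the fingertips stand 25 mm ahead of it and the grasp point (between the pads) lies 6 mm ahead of it (robot.tip_reach is the z of the fingertips in the tool frame, in m); z points along the fingers, y is the line along which they close (so a half turn about z gives the same grasp; the last joint's range is limited). The gripper opens to 94 mm and grips with 3 to 60 N. Pads are 16 mm wide; open, the fingers measure 119 mm over their backs; the gripper's body (75 mm by 177 mm) begins 78 mm behind the grasp point.
Start: joints at [1.002, 0.087, 1.371, -0, 1.684, -0.103], TCP at [0.247, 0.491, 0.231] pointing down, gripper open.
Joint ranges: [-3.1, 3.1], [-0.76, 2.03], [0.27, 2.55], [-1.08, 4.22], [0.17, 2.65], [-2.57, 2.57]. Speed limits (rad/s): [2.79, 2.79, 3.14, 3.14, 3.14, 3.14].

### API

Orientations are given as [roll, pitch, yaw] about the fixed x, y, z axes, in that order (R = Rz(yaw) Ry(pitch) Rx(roll)).
In Python, from bench import robot gives the robot as it stands. The module is installed in compiled form; this text tells all that it offers.
- The arm moves only by the shell command python3 -m handwheel 'ROWS'. ROWS is JSON, a list of rows, each a list of 3 entries, a list of its own where there are three numbers: the turn, a rotation vector about the world's x, y, z in units of 90 degrees (1.0 is 90 degrees), then the shift along the world's x, y, z in units of 0.05 m (1.0 is 0.05 m), then the closure, from 0 (fully open) to 1 (shut). A call has 1 to 5 rows; each row shifts and turns the commanded pose from where the row before left it; what a row does not reach is not made up. A row lasts 1/10 s, in which the tool goes at most 50 mm and 8.59 degrees, less where a joint would pass 70% of its speed; a pose out of reach is approached as far as the arm can. A call with a number of a shift or a turn outside -1 to 1 is refused whole. A call with a gripper value outside its range is refused whole. The fingers move at their own pace and stop on an object; the grip force is fixed at half the most. Time passes only in rows, so rows that do not move let the fingers close. It gives the time, the measured TCP pose, the force, the opening and the grip force at its end, in the units of the state.
- robot.get_obs(): the state, without advancing time (a new reading comes with each control period).
- robot.snapshot(name): name is "side" or "top"; returns (picture, depth): 480x640x3 uint8, red, green, blue; 480x640 float32, m along the optical axis (not along the pixel's ray), 0 where there is no reading.
- robot.calibration(name): a dict with "mtx" (3x3 intrinsics, pixels), "extrinsics" (4x4, takes a point from camera to world coordinates). Camera axes: x right, y down, z forward; pixel columns grow to the right and rows downward; lengths in m; the calibration is good to about 2 mm. A picture is of the moment at which its call begins. calibration takes no time and is no camera call.
- robot.close_job(): hands the job in; it is judged then, once.
Trained networks look in the newest picture that a camera, given by its name, has taken for a name from the list of things; names that differ only in an ending like _2 or _b are one class to them, and where a whole thing is asked for, a point or a joint stands for the part that bears it (a point fixed in the world has none). Each returns a list of dicts, best first, with "p" (0 to 1); they miss things now and then, are a little off and sometimes report something else, mostly with a low value. They report only what shows in the picture. A call takes as long as a camera call.
- robot.boxes_of(query, camera): "bbox" ([left, top, right, bottom] in pixels, round what is visible of it).
The state is a dict: "time": time; "joint_positions": joint angles; "qvel": joint speeds; "joint_torque": joint torques, N m; "tool_pos": TCP position; "ee_rot": TCP orientation; "wrist_force": force on the tool from outside, world axes, zero at the start; "wrist_torque": the same for the moment, N m; "width": finger opening in m; "finger_force": force on a finger pad.
Only numpy, scipy, OpenCV 4.12 (cv2) and the standard library are available. Lean on these libraries where they do the work, as an engineer would, in place of code of your own. Each camera call takes 0.05 s, during which the arm holds its last target. There are 200 camera calls.

### The job

Push the orange door of the blue photo box shut until it clicks and stays on its catch. Then turn the knurled lens collar on top of the box clockwise (seen from above) until its hidden keyway drops over the pin, push it fully home against its spring, and finish while still holding it pushed home, without letting go. Leave the mouse, the blue kit carton and the green parts tin where they are.

Things in the scene. Friction and masses are not known exactly. Their poses are not given: they have to be found in the camera images.
- photo_box: Blue box, 200 x 200 mm in plan, 150 mm high, fixed to the desk. Origin: centre of its underside. Its own -x face is the open face that the door covers, its own z is up. Its yaw varies.
- door (a joint): Hinge angle of the orange door (rad): 0 = shut, grows as it opens, clockwise from above (to 1.6). Vertical hinge at the box's own +y front corner. Panel 200 mm wide, 132 mm high (9 to 141 mm above the desk), 12 mm thick; it stays where it is left. A sprung catch takes it over the last 0.09 rad: pushing it over takes 5 to 10 N near the free edge, and it must be pressed right to the stop.
- door_hinge (a point): Point on the hinge axis at the height of the door's top edge (141 mm); it lies in the panel's mid-thickness.
- door_edge (a point): Top corner of the door's free edge, on its outer face (the face to push): 200 mm from the hinge axis along the panel, 6 mm out from its middle. Its own +y points along the panel towards the hinge, its own -x points out of the outer face.
- lens (a joint): How far lens and collar are pressed down (m): 0 = up (the start), 0.010 = fully home. A spring lifts it again when let go (1 N at the top, 7 N at home). Off the keyway a sprung key ring in the collar rides on the pin from 0.001 down and the collar stops hard at about 0.005; pressed to 0.004 it takes about 11 N. On the keyway it goes on to 0.010 with little force.
- lens_top (a point): Centre of the top of the lens, 2 mm above the collar's top, on the collar's axis (middle of the box); 206 mm above the desk at the start; it goes down with the collar but does not turn. The keyway cannot be seen: it lies 0.5 to 2.0 rad clockwise (seen from above) from the collar's start, with about 0.1 rad play either side. The collar turns freely both ways until it drops.
- mouse: Black computer mouse, about 80 x 62 x 34 mm, loose on the desk; leave alone.
- kit_carton: Closed blue carton with a white lid, 100 x 150 x 45 mm, loose on the desk; leave alone.
- parts_tin: Open green tin, 90 x 120 x 30 mm, loose on the desk; leave alone.
- lens_mount (a point): Centre of the box's top face, under the collar. The collar is a knurled dark steel cylinder, 54 mm diameter (56 mm over the knurls), 42 mm high; its underside is 12 mm above this face when up, 2 mm when home. An orange band shows in that gap and all but vanishes when home.

How it is judged:
By the outcome, as a careful person would: the job done as asked, in the order asked, and still so for the second after the job is handed in, while the arm keeps its last pose, push and grip.
It also fails if it takes over 69 s, if anything falls off the work surface, if the arm or the gripper's body presses on something with over 40 N, if the wrist force passes 120 N, or if a joint passes its speed limit or range.

## Working session

There is one attempt and no reset: what is moved stays moved. The work goes in short steps, Python scripts to look and compute and a shell command to move; the robot and the scene stay as the last step left them, time stands still between calls to the robot, and variables do not carry over. Pictures are saved under pics/ and viewed, at most 10 in all, crops included, and the job is handed in when it is done.

```bash
mkdir -p pics; cat > h.py <<'E'
import numpy as np, cv2
from bench import robot
def snap(cam,name=None):
    im,d=robot.snapshot(cam)
    if name: cv2.imwrite(f'pics/{name}.png',im[:,:,::-1])
    return im,d
def cloud(cam,d):
    c=robot.calibration(cam);K=np.array(c['mtx']);T=np.array(c['extrinsics'])
    v,u=np.mgrid[:480,:640]
    P=np.stack([(u-K[0,2])/K[0,0]*d,(v-K[1,2])/K[1,1]*d,d],-1)@T[:3,:3].T+T[:3,3]
    P[d<=0]=np.nan
    return P
E
python3 - <<'E'
from h import *
o=robot.get_obs();print({k:np.round(v,3) for k,v in o.items()}, robot.tip_reach)
for c in('top','side'):
    im,d=snap(c,c+'1');np.savez(c+'1',im=im,d=d)
    print(np.round(robot.calibration(c)['extrinsics'],2).tolist())
    for q in('photo_box','door','door_edge','lens','mouse','kit_carton','parts_tin'):
        print(c,q,[(np.round(b['bbox']).astype(int).tolist(),round(b['p'],2)) for b in robot.boxes_of(q,c)][:2])
E
```

```text
{'time': np.float64(0.0), 'joint_positions': array([ 1.002,  0.088,  1.372, -0.   ,  1.684, -0.103]), 'qvel': array([-0.002,  0.   ,  0.001,  0.   , -0.001,  0.   ]), 'joint_torque': array([ 0.0000e+00, -3.4018e+01, -3.0242e+01,  7.2000e-02,  3.3000e-02,
       -0.0000e+00]), 'tool_pos': array([0.247, 0.491, 0.229]), 'ee_rot': array([-3.139, -0.   ,  2.676]), 'wrist_force': array([-0.325,  0.374,  0.534]), 'wrist_torque': array([ 0.006, -0.037, -0.008]), 'finger_force': np.float64(0.0), 'width': np.float64(0.094)} 0.025
[[-0.01, -1.0, 0.06, 0.47], [-1.0, 0.01, -0.02, 0.02], [0.02, -0.07, -1.0, 1.48], [0.0, 0.0, 0.0, 1.0]]
top photo_box [([252, 215, 393, 292], 0.88), ([154, 194, 211, 239], 0.37)]
top door [([324, 259, 394, 293], 0.83)]
top door_edge [([327, 256, 395, 294], 0.65), ([280, 240, 304, 261], 0.3)]
top lens [([283, 240, 300, 260], 0.75)]
top mouse [([190, 266, 215, 294], 0.77)]
top kit_carton [([152, 194, 212, 240], 0.66)]
top parts_tin [([416, 188, 463, 222], 0.86)]
[[-0.97, -0.13, 0.22, 0.21], [-0.26, 0.47, -0.84, 1.42], [0.01, -0.87, -0.49, 0.97], [0.0, 0.0, 0.0, 1.0]]
side photo_box [([274, 206, 377, 320], 0.6)]
side door [([353, 207, 379, 278], 0.76)]
side door_edge [([357, 204, 378, 276], 0.7)]
side lens [([318, 222, 340, 246], 0.74)]
side mouse [([308, 343, 348, 376], 0.66)]
side kit_carton [([205, 325, 282, 389], 0.74)]
side parts_tin [([299, 196, 337, 222], 0.93), ([277, 206, 381, 324], 0.66)]
```

View pics/top1.png

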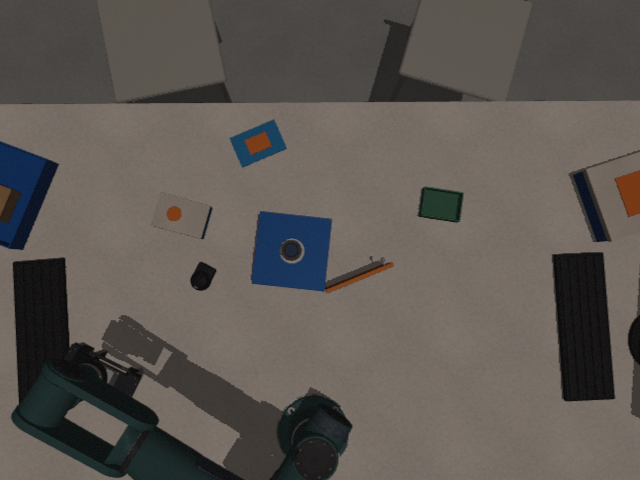

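```bash
python3 - <<'E'
from h import *
for c in('top','side'):
    z=np.load(c+'1.npz');P=cloud(c,z['d']);hsv=cv2.cvtColor(z['im'],cv2.COLOR_RGB2HSV)
    zz=P[...,2]
    boxes=(slice(200,310),slice(240,400)) if c=='top' else (slice(195,330),slice(265,390))
    m=np.zeros((480,640),bool);m[boxes]=True
    top=m&(abs(zz-.15)<.008)&(hsv[...,0]>95)&(hsv[...,0]<130)&(hsv[...,1]>80)
    r=cv2.minAreaRect(P[top][:,:2].astype(np.float32));print(c,'top',top.sum(),r,np.nanmedian(zz[top]))
    col=m&(zz>.19)&(zz<.215);Q=P[col];print('collar',col.sum(),np.mean(Q,0),(Q.min(0)+Q.max(0))/2,Q.max(0)-Q.min(0))
    do=m&(hsv[...,0]>3)&(hsv[...,0]<22)&(hsv[...,1]>120)&(zz>.125)&(zz<.155)
    Q=P[do];print('door',do.sum(),cv2.minAreaRect(Q[:,:2].astype(np.float32)),cv2.boxPoints(cv2.minAreaRect(Q[:,:2].astype(np.float32))).round(3).tolist())
    for n,b in (dict(mouse=(190,266,215,294),kit=(152,194,212,240),tin=(416,188,463,222)).items() if c=='top' else ()):
        Q=P[b[1]:b[3],b[0]:b[2]].reshape(-1,3);Q=Q[Q[:,2]>.012];print(n,Q.min(0).round(3),Q.max(0).round(3))
E
```

```text
top top 4696 ((0.5305928587913513, 0.05518162250518799), (0.1984044760465622, 0.1992434859275818), 83.25482940673828) 0.1487194733626377
collar 351 [0.53027082 0.05421345 0.20352294] [0.53115584 0.05409184 0.20239564] [0.05511535 0.05540551 0.01998645]
door 312 ((0.45551085472106934, -0.13084937632083893), (0.01180514320731163, 0.19770725071430206), 21.606313705444336) [[0.414000004529953, -0.04100000113248825], [0.4860000014305115, -0.22499999403953552], [0.4970000088214874, -0.22100000083446503], [0.42500001192092896, -0.03700000047683716]]
mouse [0.422 0.29  0.012] [0.494 0.359 0.038]
kit [0.575 0.297 0.012] [0.708 0.468 0.054]
tin [ 0.62  -0.46   0.012] [ 0.722 -0.331  0.036]
side top 2599 ((0.5292487144470215, 0.05938756465911865), (0.21339136362075806, 0.20099233090877533), 83.2705307006836) 0.14977046380121362
collar 271 [0.5280449  0.06848813 0.20200128] [0.53028949 0.06175838 0.20003488] [0.05673744 0.06069071 0.01968845]
door 188 ((0.4657018184661865, -0.05823563039302826), (0.3004540503025055, 0.11021889746189117), 78.86233520507812) [[0.382999986410141, -0.19499999284744263], [0.4909999966621399, -0.2160000056028366], [0.5490000247955322, 0.07900000363588333], [0.4410000145435333, 0.10000000149011612]]
```

The top view shows the box at (252–331, 212–290) with its collar at (291, 250). The orange door stands open to the lower right, from its hinge at (326, 290) to its free edge at (393, 264). The mouse, carton and tin are all clear of the work. In world terms the hinge is at about (0.420, -0.039), the door is open about 1.08 rad, and the shut direction is about -6.8°. I'll close the fingers and go to the robot side of the door.

```bash
for i in 1 2 3 4; do python3 -m handwheel '[[[0,0,-0.0732],[0.19,-0.711,0],1],[[0,0,-0.0732],[0.19,-0.711,0],1],[[0,0,-0.0732],[0.19,-0.711,0],1],[[0,0,-0.0732],[0.19,-0.711,0],1],[[0,0,-0.0732],[0.19,-0.711,0],1]]'; done
python3 -m handwheel '[[[0,0,0],[0,0,0],1],[[0,0,0],[0,0,0],1]]'
```

```text
time: 1.3
tool_pos: [0.2946, 0.3123, 0.2306]
ee_rot: [3.141, 0.0, 2.097]
wrist_force: [0.8, 0.4, 0.4]
width: 0.0574
finger_force: 0.0
time: 1.8
tool_pos: [0.3421, 0.1345, 0.2308]
ee_rot: [3.14, -0.0, 1.522]
wrist_force: [0.3, -0.1, 0.6]
width: 0.0175
finger_force: 0.0
time: 2.3
tool_pos: [0.3897, -0.0434, 0.2308]
ee_rot: [3.141, -0.001, 0.946]
wrist_force: [-0.1, -0.7, -0.8]
width: 0.0005
finger_force: 0.0
time: 2.8
tool_pos: [0.4372, -0.2212, 0.2306]
ee_rot: [3.141, -0.0, 0.371]
wrist_force: [0.5, 1.0, 0.6]
width: 0.0004
finger_force: 0.0
time: 3.0
tool_pos: [0.4368, -0.2198, 0.2301]
ee_rot: [-3.14, 0.0, 0.376]
wrist_force: [0.0, 0.3, 0.2]
width: 0.001
finger_force: 0.0
```

```bash
python3 -m handwheel '[[[0,0,0],[0,0,-0.6],1],[[0,0,0],[0,0,-0.6],1],[[0,0,0],[0,0,-0.6],1],[[0,0,0],[0.2,0.08,0],1],[[0,0,0],[0.3,0.12,0],1]]'
python3 - <<'E'
import numpy as np
H=np.array([.4195,-.039])
def p(t,s=.015,r=.175):
    a=np.radians(t);return H+r*np.array([np.cos(a),np.sin(a)])-s*np.array([-np.sin(a),np.cos(a)])
T=np.linspace(-68.4,-8.4,16)
print(p(T[0]))
for a,b in zip(T,T[1:]): print(round(b,1),np.round((p(b)-p(a))/.05,3),np.round(p(b),3))
E
```

```text
time: 3.5
tool_pos: [0.4626, -0.2084, 0.1412]
ee_rot: [3.142, -0.0, 0.377]
wrist_force: [-0.1, 0.0, 0.7]
width: 0.0005
finger_force: 0.0
[ 0.46997515 -0.20723275]
-64.4 [0.232 0.079] [ 0.482 -0.203]
-60.4 [0.226 0.095] [ 0.493 -0.199]
-56.4 [0.219 0.11 ] [ 0.504 -0.193]
-52.4 [0.211 0.125] [ 0.514 -0.187]
-48.4 [0.202 0.14 ] [ 0.524 -0.18 ]
-44.4 [0.191 0.153] [ 0.534 -0.172]
-40.4 [0.18  0.166] [ 0.543 -0.164]
-36.4 [0.168 0.178] [ 0.551 -0.155]
-32.4 [0.155 0.19 ] [ 0.559 -0.145]
-28.4 [0.142 0.2  ] [ 0.566 -0.135]
-24.4 [0.127 0.21 ] [ 0.573 -0.125]
-20.4 [0.112 0.218] [ 0.578 -0.114]
-16.4 [0.097 0.225] [ 0.583 -0.103]
-12.4 [0.081 0.231] [ 0.587 -0.091]
-8.4 [0.065 0.237] [ 0.59  -0.079]
```

```bash
python3 -m handwheel '[[[0,0,0],[0.14,0.02,0],1],[[0,0,0.0444],[0.232,0.079,0],1],[[0,0,0.0444],[0.226,0.095,0],1],[[0,0,0.0444],[0.219,0.11,0],1],[[0,0,0.0444],[0.211,0.125,0],1]]'
python3 -m handwheel '[[[0,0,0.0444],[0.202,0.14,0],1],[[0,0,0.0444],[0.191,0.153,0],1],[[0,0,0.0444],[0.18,0.166,0],1],[[0,0,0.0444],[0.168,0.178,0],1],[[0,0,0.0444],[0.155,0.19,0],1]]'
python3 -m handwheel '[[[0,0,0.0444],[0.142,0.2,0],1],[[0,0,0.0444],[0.127,0.21,0],1],[[0,0,0.0444],[0.112,0.218,0],1],[[0,0,0.0444],[0.097,0.225,0],1]]'
python3 - <<'E'
from h import *
snap('top','top2')
im=cv2.imread('pics/top2.png');cv2.imwrite('pics/top2c.png',cv2.resize(im[180:330,220:420],(800,600)))
E
```

```text
time: 4.0
tool_pos: [0.5157, -0.188, 0.143]
ee_rot: [3.138, -0.002, 0.659]
wrist_force: [-1.2, 0.6, -0.3]
width: 0.0004
finger_force: 0.2
time: 4.5
tool_pos: [0.5606, -0.1464, 0.143]
ee_rot: [3.137, -0.001, 1.008]
wrist_force: [-0.3, 0.8, -0.4]
width: 0.0006
finger_force: 0.2
time: 4.9
tool_pos: [0.5845, -0.1035, 0.1431]
ee_rot: [3.137, 0.0, 1.287]
wrist_force: [-0.7, 0.1, -0.2]
width: 0.0007
finger_force: 0.2
```

View pics/top2c.png

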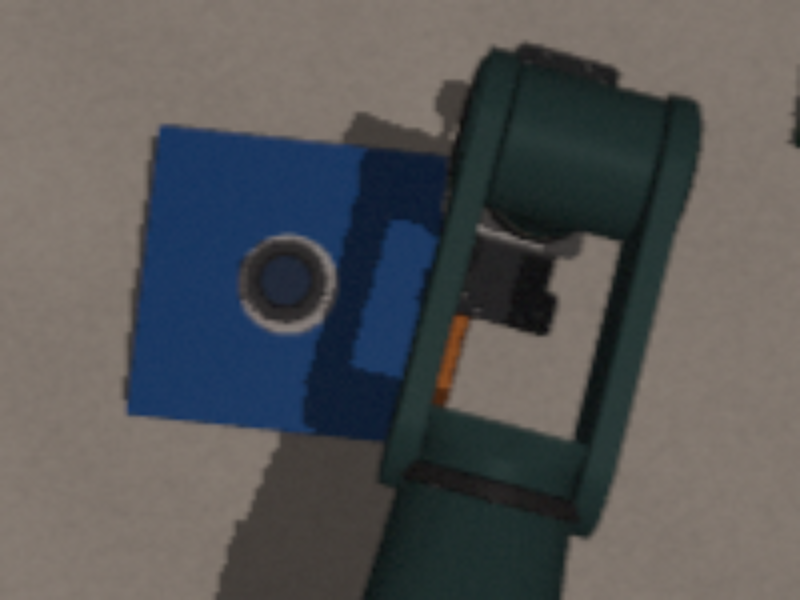

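The crop shows the door's orange edge at about (450, 360), nearly parallel to the box face and following the fingers. I'll press on in small steps and watch the force.

```bash
python3 -m handwheel '[[[0,0,0.0444],[0.081,0.231,0],1]]'
python3 -m handwheel '[[[0,0,0.0222],[0.035,0.117,0],1]]'
python3 -m handwheel '[[[0,0,0.0222],[0.03,0.12,0],1]]'
python3 -m handwheel '[[[0,0,0.018],[0.01,0.06,0],1],[[0,0,0],[0,0,0],1]]'
python3 -m handwheel '[[[0,0,0],[0.007,0.06,0],1],[[0,0,0],[0,0,0],1]]'
```

```text
time: 5.05
tool_pos: [0.5879, -0.0927, 0.1427]
ee_rot: [3.138, 0.001, 1.354]
wrist_force: [0.2, -0.5, 1.0]
width: 0.0005
finger_force: 0.2
time: 5.15
tool_pos: [0.5895, -0.0871, 0.1426]
ee_rot: [3.138, 0.003, 1.389]
wrist_force: [-3.0, -6.8, 1.9]
width: 0.0005
finger_force: 3.8
time: 5.25
tool_pos: [0.5906, -0.0834, 0.1427]
ee_rot: [3.138, 0.007, 1.422]
wrist_force: [-1.3, -7.5, 1.8]
width: 0.0009
finger_force: 3.3
time: 5.45
tool_pos: [0.5909, -0.0777, 0.1419]
ee_rot: [3.139, -0.0, 1.45]
wrist_force: [-0.2, 0.0, 0.3]
width: 0.0006
finger_force: 0.2
time: 5.65
tool_pos: [0.5904, -0.0743, 0.1408]
ee_rot: [3.141, -0.0, 1.45]
wrist_force: [0.8, -0.3, -0.2]
width: 0.0002
finger_force: 0.3
```

```bash
for i in 1 2 3; do python3 -m handwheel '[[[0,0,0],[0.007,0.06,0],1],[[0,0,0],[0,0,0],1]]' | grep -E 'pos|force'; done
```

```text
tool_pos: [0.5904, -0.0741, 0.1407]
wrist_force: [-1.4, -6.8, 1.2]
finger_force: 3.5
tool_pos: [0.5904, -0.074, 0.1408]
wrist_force: [-1.4, -13.7, 0.8]
finger_force: 6.6
tool_pos: [0.5904, -0.0737, 0.1408]
wrist_force: [-2.3, -18.3, 0.6]
finger_force: 9.6
```

```bash
python3 -m handwheel '[[[0,0,0],[0,-0.4,0],1],[[0,0,0],[0,-0.4,0],1],[[0,0,0],[0,0,1],1],[[0,0,0],[0,0,1],0],[[0,0,0],[0,0,1],0]]'|tail -5
for i in 1 2; do python3 -m handwheel '[[[0,0,0.09],[-0.12,0.28,0],0],[[0,0,0.09],[-0.12,0.28,0],0],[[0,0,0.09],[-0.12,0.28,0],0],[[0,0,0.09],[-0.12,0.28,0],0],[[0,0,0.09],[-0.12,0.28,0],0]]'; done
python3 - <<'E'
from h import *
snap('side','side2');im,d=snap('top')
im=cv2.imread('pics/side2.png');cv2.imwrite('pics/side2c.png',cv2.resize(im[150:350,220:420],(600,600)))
hsv=cv2.cvtColor(robot.snapshot('top')[0],cv2.COLOR_RGB2HSV);P=cloud('top',d)
m=(hsv[...,0]>3)&(hsv[...,0]<22)&(hsv[...,1]>120)&(P[...,2]>.125)&(P[...,2]<.155);m[:200]=0;m[310:]=0;m[:,:240]=0;m[:,400:]=0
print(m.sum(),cv2.boxPoints(cv2.minAreaRect(P[m][:,:2].astype(np.float32))))
E
```

```text
tool_pos: [0.5906, -0.1052, 0.2912]
ee_rot: [-3.139, -0.002, 1.45]
wrist_force: [1.4, -0.9, 0.7]
width: 0.0133
finger_force: 0.0
time: 7.25
tool_pos: [0.5607, -0.0345, 0.29]
ee_rot: [-3.141, -0.002, 2.163]
wrist_force: [-1.5, 0.4, -0.6]
width: 0.0533
finger_force: 0.0
time: 7.75
tool_pos: [0.5306, 0.0355, 0.29]
ee_rot: [3.141, -0.002, 2.87]
wrist_force: [0.5, 0.3, 0.3]
width: 0.0925
finger_force: 0.0
128 [[ 0.42095974 -0.04886554]
 [ 0.6166317  -0.06723873]
 [ 0.6177392  -0.05544409]
 [ 0.42206722 -0.0370709 ]]
```

View pics/side2c.png

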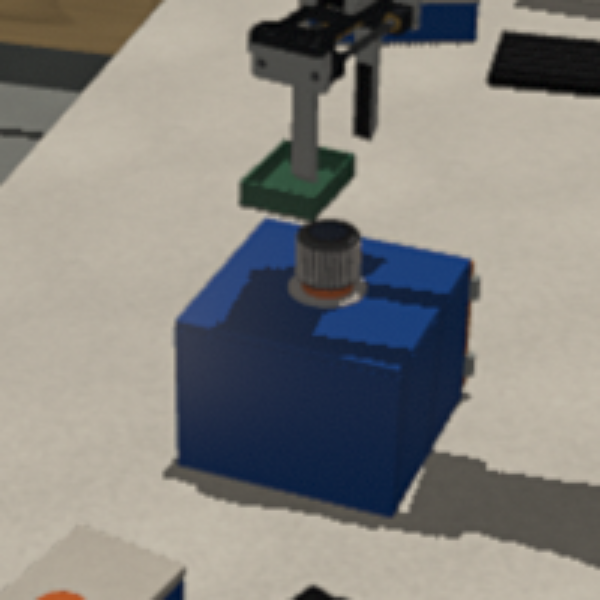

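The side crop shows the collar up at (330, 260) with its orange band visible at (335, 292), and the gripper above it. The door lies flush on the right edge, and the top view puts it at -5.4°, which is shut. Next I'll centre over the collar, descend and grip.

```bash
python3 -m handwheel '[[[0,0,0],[0,0.38,0],0],[[0,0,0],[0,0,-0.46],0],[[0,0,0],[0,0,-0.46],0],[[0,0,0],[0,0,-0.46],0],[[0,0,0],[0,0,-0.46],0]]'
python3 -m handwheel '[[[0,0,0],[0,0,0],1],[[0,0,0],[0,0,0],1],[[0,0,0],[0,0,0],1],[[0,0,0],[0,0,0],1],[[0,0,0],[0,0,0],1]]'
python3 -m handwheel '[[[0,0,0],[0,0,0],1],[[0,0,0],[0,0,0],1],[[0,0,0],[0,0,0],1]]'
```

```text
time: 8.4
tool_pos: [0.5315, 0.0527, 0.1973]
ee_rot: [3.142, -0.0, 2.86]
wrist_force: [0.2, 0.4, 0.0]
width: 0.0936
finger_force: 0.0
time: 8.9
tool_pos: [0.532, 0.0532, 0.1998]
ee_rot: [3.141, 0.002, 2.864]
wrist_force: [-0.5, -0.0, -0.2]
width: 0.0573
finger_force: 0.0
time: 9.2
tool_pos: [0.5323, 0.0545, 0.1994]
ee_rot: [3.138, 0.002, 2.865]
wrist_force: [1.7, 4.8, 1.3]
width: 0.0535
finger_force: 30.0
```

```bash
python3 -m handwheel '[[[0,0,-0.05],[0,0.02,0],1],[[0,0,-0.05],[0,0,0],1],[[0,0,-0.05],[0,0,0],1],[[0,0,-0.05],[0,0,0],1],[[0,0,0],[0,0,0],1]]'
python3 -m handwheel '[[[0,0,0],[0,0,-0.04],1],[[0,0,0],[0,0,-0.04],1],[[0,0,0],[0,0,0],1]]'|grep -E 'pos|force|rot'
python3 - <<'E'
from h import *
o=robot.get_obs();print(o['wrist_torque'],o['joint_positions'])
E
```

```text
time: 9.7
tool_pos: [0.532, 0.054, 0.1992]
ee_rot: [3.141, 0.002, 2.55]
wrist_force: [2.6, 0.6, 1.4]
width: 0.0533
finger_force: 30.0
tool_pos: [0.532, 0.054, 0.1967]
ee_rot: [3.14, 0.003, 2.551]
wrist_force: [-0.1, 0.2, 8.7]
finger_force: 30.0
[ 0.23675831 -0.01196186 -0.05175529] [-4.61126287e-03  5.99620589e-02  1.46650959e+00 -5.43140213e-04
  1.61172763e+00 -9.85221599e-01]
```

```bash
for i in 1 2 3; do python3 -m handwheel '[[[0,0,-0.045],[0,0,0],1]]'|grep -E 'pos|wrist|rot'; done
```

```text
tool_pos: [0.5319, 0.0539, 0.1969]
ee_rot: [3.14, 0.003, 2.479]
wrist_force: [-1.3, 0.1, 8.0]
tool_pos: [0.5318, 0.0537, 0.1968]
ee_rot: [3.14, 0.003, 2.407]
wrist_force: [0.7, 0.1, 4.0]
tool_pos: [0.5317, 0.0536, 0.1958]
ee_rot: [3.141, 0.003, 2.336]
wrist_force: [1.3, -0.2, 3.1]
```

```bash
for i in 1 2 3; do python3 -m handwheel '[[[0,0,-0.045],[0,0,0],1]]'|grep -E 'pos|wrist|rot'; done
```

```text
tool_pos: [0.5316, 0.0535, 0.1954]
ee_rot: [3.141, 0.002, 2.266]
wrist_force: [-0.1, -0.9, 5.0]
tool_pos: [0.5313, 0.0535, 0.1954]
ee_rot: [-3.141, 0.002, 2.195]
wrist_force: [-1.4, -1.0, 4.6]
tool_pos: [0.531, 0.0534, 0.1954]
ee_rot: [-3.141, 0.002, 2.126]
wrist_force: [-3.8, -1.8, 5.7]
```

The upward force fell from 8 N to about 4 N near yaw 2.4, so the key seems to have dropped. I'll push down to test it.

```bash
for i in 1 2 3; do python3 -m handwheel '[[[0,0,0],[0,0,-0.04],1],[[0,0,0],[0,0,0],1]]'|grep -E 'pos|wrist|rot'; done
python3 -c "
from h import *
print(robot.get_obs()['wrist_torque'])"
```

```text
tool_pos: [0.5311, 0.0534, 0.1944]
ee_rot: [-3.141, 0.002, 2.128]
wrist_force: [-3.2, -1.9, 8.2]
tool_pos: [0.5311, 0.0534, 0.1931]
ee_rot: [3.141, 0.003, 2.128]
wrist_force: [-4.8, -2.2, 11.2]
tool_pos: [0.5311, 0.0534, 0.1919]
ee_rot: [3.141, 0.003, 2.128]
wrist_force: [-5.6, -2.1, 14.0]
[-0.17660291  0.65585165  0.51320006]
```

```bash
for i in 1 2 3; do python3 -m handwheel '[[[0,0,0.03],[0,0,0],1],[[0,0,0],[0,0,0],1]]'|grep -E 'pos|wrist|rot'; python3 -c "
from h import *
print(robot.get_obs()['wrist_torque'])"; done
```

```text
tool_pos: [0.5313, 0.0533, 0.192]
ee_rot: [3.141, 0.003, 2.176]
wrist_force: [-4.1, -1.6, 12.1]
[-0.1176315   0.55227306  0.3315549 ]
tool_pos: [0.5314, 0.0534, 0.1908]
ee_rot: [3.141, 0.003, 2.223]
wrist_force: [-1.7, -0.7, 8.3]
[-0.08415329  0.14575001  0.18671444]
tool_pos: [0.5316, 0.0535, 0.1904]
ee_rot: [3.141, 0.003, 2.269]
wrist_force: [-0.2, -0.2, 8.2]
[-0.032182    0.04080854  0.0895849 ]
```

```bash
python3 -m handwheel '[[[0,0,0.02],[0,0,-0.04],1],[[0,0,0],[0,0,0],1]]'|grep -E 'pos|wrist|rot'
for i in 1 2 3; do python3 -m handwheel '[[[0,0,0],[0,0,-0.05],1],[[0,0,0],[0,0,0],1]]'|grep -E 'pos|wrist|rot';done
python3 - <<'E'
from h import *
print(robot.get_obs()['wrist_torque'])
snap('side','side3');im=cv2.imread('pics/side3.png');cv2.imwrite('pics/side3c.png',cv2.resize(im[190:270,280:380],(750,600)))
E
```

```text
tool_pos: [0.5317, 0.0535, 0.1896]
ee_rot: [3.14, 0.003, 2.301]
wrist_force: [-3.0, -1.3, 12.0]
tool_pos: [0.5317, 0.0535, 0.1896]
ee_rot: [3.139, 0.005, 2.3]
wrist_force: [-5.1, -0.4, 19.0]
tool_pos: [0.5317, 0.0535, 0.1895]
ee_rot: [3.138, 0.006, 2.3]
wrist_force: [-8.2, -0.6, 26.8]
tool_pos: [0.5318, 0.0535, 0.1895]
ee_rot: [3.137, 0.007, 2.3]
wrist_force: [-10.8, -0.7, 35.4]
[-3.25018174e-01  2.48815259e+00  5.32343284e-04]
```

View pics/side3c.png

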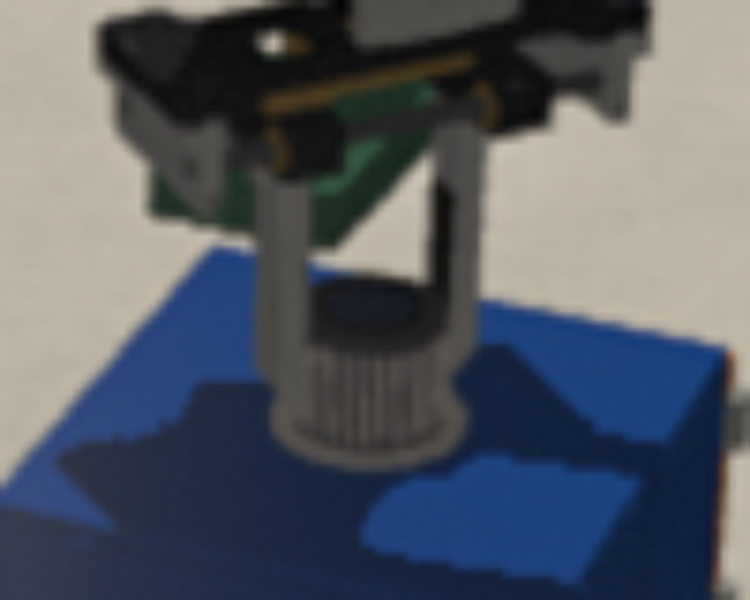

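The crop shows the collar right down on its flange at (370, 440) with no orange band left, gripped by both fingers. The stop at z 0.1895 is hard. I'll ease the push to about 20 N, check the lens height and the door, and hand in.

```bash
python3 -m handwheel '[[[0,0,0],[0,0,0.09],1],[[0,0,0],[0,0,0],1],[[0,0,0],[0,0,0],1]]'
python3 - <<'E'
from h import *
im,d=snap('side');P=cloud('side',d);z1=np.load('side1.npz');P1=cloud('side',z1['d'])
hsv=cv2.cvtColor(im,cv2.COLOR_RGB2HSV)
for Q,r in((P,(slice(229,231),slice(326,332))),(P1,(slice(226,229),slice(326,332)))): print(np.nanmedian(Q[r][...,2]),np.nanmedian(Q[r].reshape(-1,3),0))
def orange(im,s): h=cv2.cvtColor(im,cv2.COLOR_RGB2HSV)[s];return ((h[...,0]>3)&(h[...,0]<18)&(h[...,1]>120)).sum()
s=(slice(235,256),slice(312,346));print('orange band',orange(z1['im'],s),orange(im,s))
E
```

```text
time: 12.95
tool_pos: [0.5317, 0.0535, 0.1896]
ee_rot: [3.139, 0.005, 2.3]
wrist_force: [-5.7, -0.3, 21.2]
width: 0.0535
finger_force: 30.0
0.19556745135697445 [0.53117171 0.05340237 0.19556745]
0.20677718168268522 [0.5299696  0.06017076 0.20677718]
orange band 37 0
```

The lens top is at 0.196, against 0.206 at the start, so the collar is home and held with 21 N.

```bash
python3 -c "
from bench import robot
print(robot.close_job())"
```

```text
the job is handed in; nothing more can be done
None
```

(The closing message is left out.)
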